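# Nudge the doll back to the middle of its stand

## Task

The little wooden doll has been knocked almost to the edge of its round stone stand: nudge it back to the middle with light taps of a fingertip, low down because it is top-heavy and tips easily. It must stay standing on the stand all the time and finish upright, still and centred; do not grip it or lift it, do not shove the stand away, and leave the other things alone.

Things in the scene. Friction and masses are not known exactly. Their poses are not given: they have to be found in the camera images.
- doll: turned wooden doll standing on the stand, 60 mm tall, 32 to 63 g, round: flat foot 25 mm across, widest (30 mm) from 5 to 12 mm up, tapering to 19 mm at the neck 36 mm up; ball head 27 mm across centred 46.5 mm up. Origin: centre of the foot's underside; z up. Pushed within 15 mm of its foot it slides; higher, it may tip. Starts 14 to 22 mm off the stand's centre, any direction
- stand: round polished stone disc lying loose on the cabinet top, 76 mm in diameter, 25 mm high, about 340 g, flat smooth top (no rim or recess). Origin: centre of its underside, so the middle of its top is 25 mm above; z up. Its yaw has no visible mark
- bell: bystander: chrome desk bell with a black base, 82 mm in diameter, 63 mm high, loose. Origin: centre of its underside
- cup: bystander: ceramic sake cup turned upside down, 55 mm in diameter, 45 mm high, loose. Origin: centre of its underside
- torch: bystander: black plastic torch lying on its side, 150 mm long along its x axis, 40 mm thick, sliding switch on top, loose. Origin: under the middle of its length
- trays: bystander: two stacked plastic trays, white below and teal above, 180 mm (x) by 250 mm (y), 70 mm high in all, fixed; a clothespin lies in the upper one. Origin: centre of the underside
Things that resemble listed ones, but are neither listed nor needed, are in the scene too. Of the things that look like the stand, take the one that is nearest to the robot's base at the start.

How it is judged (in metres and radians):
At the end, for the whole second after the job is handed in: The doll stands upright (within 0.08 rad) and at rest on the stand, its axis within 5 mm of the stand's centre, and the stand is within 15 mm of where it began (horizontal distance between doll and stand below 0.005 m and angle between doll's own z axis and vertical below 0.08 rad and z of doll in the frame of stand between 0.022 and 0.028 m and linear speed of doll below 0.01 m/s and distance of stand from where it was at the start of the episode below 0.015 m); the robot touches nothing.
It fails at once if the doll is knocked over (tipped more than 0.4 rad) or comes off the stand (angle between doll's own z axis and vertical above 0.4 rad or z of doll in the frame of stand below 0.015 m).
It fails at once if the doll is lifted (its foot more than 10 mm above the stand) (z of doll in the frame of stand above 0.035 m).
It fails at once if the doll is gripped, struck or pressed hard (more than 6 N from the robot) (contact force between any of the fingers, the arm and doll above 6 N).
It fails at once if the stand is shoved more than 15 mm or lifted (distance of stand from where it was at the start of the episode above 0.015 m or height (world z) of stand above 0.008 m).
It fails at once if the bell, the cup or the torch is disturbed (moved more than 10 mm) (distance of any of bell, cup, torch from where it was at the start of the episode above 0.01 m).
It also fails if it takes over 48 s, if anything falls off the work surface, if the arm or the gripper's body presses on something with over 40 N, if the wrist force passes 120 N, or if a joint passes its speed limit or range.

## Robot

A 6-joint arm with a two-finger parallel gripper is mounted at the origin on the work surface. World frame = base frame: x ahead of the robot, y to its left, z up, the work surface at z = 0. Lengths are in m, angles in degrees, forces in N, time in s.
With the tool pointing down it reaches from about 0.375 to 0.9 m from the base axis. Payload 3.1 kg.
Tool frame: the origin (TCP) lies on the centre line of the jaws, within the pads' length; the fingertips stand 22 mm ahead of it and the grasp point (between the pads) lies 3 mm ahead of it; y points along the fingers, z is the direction in which the jaws open and shut, and the axes are right-handed (so a half turn about y gives the same grasp; the last joint's range is limited). The gripper opens to 87 mm and grips with 3 to 60 N. Pads are 19 mm wide; open, the fingers measure 117 mm over their backs; the gripper's body (75 mm by 190 mm) begins 51 mm behind the grasp point.
Start: joints at [55.663, 30.224, 82.088, -0, 67.689, -10.227], TCP at [0.255, 0.57, 0.212] pointing down, gripper open.
Joint ranges: [-176.69, 176.69], [-43.24, 126.21], [12.49, 139.97], [-82, 262], [0, 151.66], [-163.58, 163.58]. Speed limits (degrees/s): [159.86, 159.86, 180, 180, 180, 180].

## Interface

Orientations are given as a 3x3 rotation matrix whose columns are the frame's x, y, z axes.
In Python, from rig import bot gives the robot as it stands.
- The arm moves only by the tool jog_arm, never from a script. Its argument "motion" is one flat list of numbers, 6 for each row, row after row: the shift along the tool's x, y, z in mm, then the turn, a rotation vector about the tool's x, y, z in degrees. A call has 1 to 20 rows; each row is the pose to reach, as a shift and turn from the pose commanded when the call began, along the tool's axes at that moment; what a row does not reach only later rows make up. A row lasts 1/8 s, in which the tool goes at most 62.5 mm and 10.7 degrees, less where a joint would pass 70% of its speed; a pose out of reach is approached as far as the arm can. A call with a gripper value outside its range is refused whole. "gripper" is the opening, from 0 (shut) to 1 (fully open), set as the call begins (left out, the last holds). The fingers move at their own pace and stop on an object; the grip force is fixed at half the most. Time passes only in rows, so rows that repeat a pose let the fingers close. It gives the time, the measured TCP pose, the force and the opening at its end, in the units of the state.
- bot.read_state(): the state, without advancing time (a new reading comes with each control period).
- bot.capture(name): name is "scene" or "top"; returns (picture, depth): 420x560x3 uint8, red, green, blue; 420x560 float32, m along the optical axis (not along the pixel's ray), 0 where there is no reading.
- bot.get_calibration(name): a dict with "mtx" (3x3 intrinsics, pixels), "pose" (4x4, takes a point from camera to world coordinates). Camera axes: x right, y up, looking along -z (the intrinsics and any distortion apply to the point x, -y, -z); pixel columns grow to the right and rows downward; lengths in m; the calibration is good to about 2 mm. A picture is of the moment at which its call begins. get_calibration takes no time and is no camera call.
- bot.hand_in(): hands the job in, once; it reports no verdict.
The state is a dict: "time_s": time; "joint_positions": joint angles; "qvel": joint speeds; "tau": joint torques, N m; "position": TCP position; "tcp_rot": TCP orientation; "force": force on the tool from outside, world axes, zero at the start; "moment": the same for the moment, N m; "opening": opening from 0.0 (shut) to 1.0 (fully open).
Only numpy, scipy, OpenCV 4.12 (cv2) and the standard library are available. Lean on these libraries where they do the work, as an engineer would, in place of code of your own. Each camera call takes 0.05 s, during which the arm holds its last target.

## Working session

There is one attempt and no reset: what is moved stays moved. The work goes in short steps, Python scripts to look and compute and a tool call to move; the robot and the scene stay as the last step left them, time stands still between calls to the robot, and variables do not carry over. Pictures are saved under pics/ and viewed, and the job is handed in when it is done.

Besides the shell and the picture viewer there is one more tool, called in YAML: its name, and indented under it one key for each argument. jog_arm: Moves the arm, as the interface text tells. Its arguments: {"type":"object","properties":{"motion":{"type":"array","items":{"type":"number"}},"gripper":{"type":"number"}},"required":["motion"]}

```bash
ls; mkdir -p pics
python3 - <<'E'
from rig import bot
import cv2,numpy as np
np.set_printoptions(precision=4,suppress=True)
for n in("scene","top"):
    p,d=bot.capture(n); cv2.imwrite(f"pics/{n}0.png",p[:,:,::-1]); np.save(f"pics/{n}0_d.npy",d); np.save(f"pics/{n}0_p.npy",p)
    c=bot.get_calibration(n); print(n,c)
print(bot.read_state())
E
```

```text
pics
scene {'mtx': array([[404.1029,   0.    , 281.3736],
       [  0.    , 404.1029, 205.3517],
       [  0.    ,   0.    ,   1.    ]]), 'pose': array([[ 0.2416, -0.6421,  0.7276,  1.2571],
       [ 0.9703,  0.1511, -0.1889, -0.0245],
       [ 0.0113,  0.7516,  0.6595,  0.6277],
       [ 0.    ,  0.    ,  0.    ,  1.    ]])}
top {'mtx': array([[404.2588,   0.    , 278.0947],
       [  0.    , 404.2588, 209.6917],
       [  0.    ,   0.    ,   1.    ]]), 'pose': array([[-0.0134,  0.9822, -0.1875,  0.4448],
       [-0.9996, -0.018 , -0.0228,  0.1207],
       [-0.0258,  0.1871,  0.982 ,  0.9644],
       [ 0.    ,  0.    ,  0.    ,  1.    ]])}
{'time_s': 0.1, 'joint_positions': array([ 55.6622,  30.2725,  82.1478,  -0.0003,  67.6902, -10.2258]), 'qvel': array([-0.0563, -0.0168, -0.1548, -0.1366,  0.0537, -0.0954]), 'tau': array([ -0.0007, -44.0989, -17.715 ,   0.0635,   0.0534,  -0.    ]), 'position': array([0.2549, 0.5699, 0.2114]), 'tcp_rot': array([[ 0.9127, -0.0011,  0.4085],
       [-0.4085, -0.0016,  0.9127],
       [-0.0003, -1.    , -0.0019]]), 'force': array([-0.5284,  0.5744, -0.242 ]), 'moment': array([-0.0624, -0.054 ,  0.0478]), 'opening': 1.0011484784817641}
```

View pics/scene0.png

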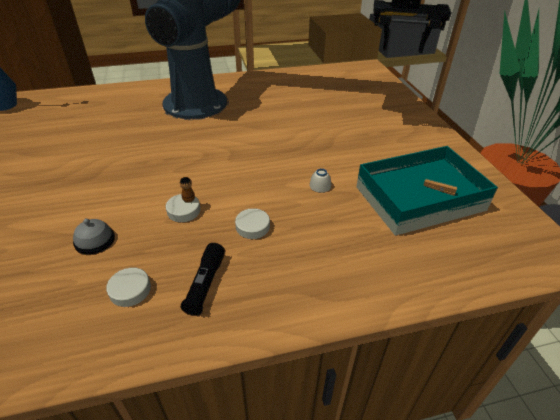

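View pics/top0.png

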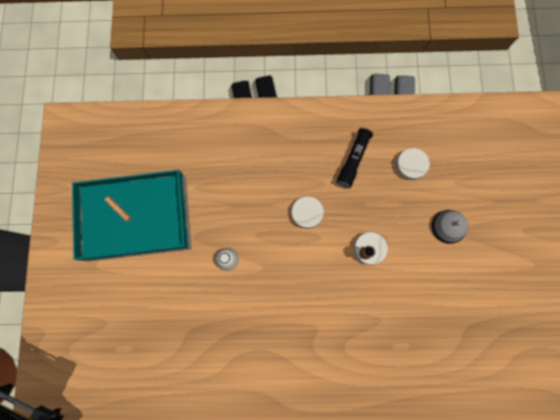

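The top view shows three white discs: A at (370,249) carrying the doll, B at (307,212) and C at (413,164). A is lowest in that view, so it is nearest the base, and it carries the doll. I'll confirm with measurements and an enlarged crop.

```bash
cat > h.py <<'E'
import numpy as np,cv2
from rig import bot
np.set_printoptions(precision=4,suppress=True)
def cloud(n,d):
    c=bot.get_calibration(n);K=c["mtx"];T=c["pose"]
    v,u=np.mgrid[:d.shape[0],:d.shape[1]]
    P=np.stack([(u-K[0,2])/K[0,0]*d,-(v-K[1,2])/K[1,1]*d,-d],-1)
    return P@T[:3,:3].T+T[:3,3]
def ray(n,u,v,z):
    c=bot.get_calibration(n);K=c["mtx"];T=c["pose"]
    r=T[:3,:3]@np.array([(u-K[0,2])/K[0,0],-(v-K[1,2])/K[1,1],-1]);o=T[:3,3]
    return o+r*(z-o[2])/r[2]
def proj(n,X):
    c=bot.get_calibration(n);K=c["mtx"];T=c["pose"]
    q=(np.asarray(X)-T[:3,3])@T[:3,:3]
    return np.stack([K[0,2]+K[0,0]*q[...,0]/-q[...,2],K[1,2]-K[1,1]*q[...,1]/-q[...,2]],-1)
E
python3 - <<'E'
from h import *
for n,pts in(("top",[(370,249),(307,212),(413,164),(450,226),(227,258),(355,158)]),("scene",[(183,208),(253,223),(128,287)])):
    d=np.load(f"pics/{n}0_d.npy");p=np.load(f"pics/{n}0_p.npy");X=cloud(n,d)
    for u,v in pts:
        print(n,u,v,ray(n,u,v,.025),np.median(X[v-3:v+4,u-3:u+4].reshape(-1,3),0))
    u,v=pts[0]
    c=p[v-40:v+40,u-50:u+50,::-1];cv2.imwrite(f"pics/{n}0c.png",cv2.resize(c,None,fx=7,fy=7,interpolation=cv2.INTER_CUBIC))
    print("table z",np.median(X[v+30:v+50,u-20:u+20,2]), X[v+30:v+50,u-20:u+20,2].std())
a=cv2.imread("pics/top0c.png");b=cv2.imread("pics/scene0c.png");cv2.imwrite("pics/c0.png",cv2.resize(np.vstack([a,b]),(535,600)) if 0 else cv2.resize(np.hstack([a,b]),(800,320)))
E
```

```text
top 370 249 [ 0.5279 -0.0686  0.025 ] [ 0.5225 -0.0563  0.085 ]
top 307 212 [0.6174 0.0744 0.025 ] [0.6174 0.0744 0.0257]
top 413 164 [ 0.7297 -0.1824  0.025 ] [ 0.7296 -0.1819  0.0259]
top 450 226 [ 0.5783 -0.2563  0.025 ] [ 0.5755 -0.2483  0.0442]
top 227 258 [0.5122 0.2627 0.025 ] [0.5111 0.2601 0.0412]
top 355 158 [ 0.7477 -0.0448  0.025 ] [ 0.7443 -0.0425  0.0368]
table z 0.00027719013218119315 0.04817543689670173
scene 183 208 [ 0.5505 -0.0682  0.025 ] [ 0.548  -0.0683  0.0233]
scene 253 223 [0.634  0.0747 0.025 ] [0.6327 0.0748 0.0234]
scene 128 287 [ 0.7475 -0.1796  0.025 ] [ 0.7464 -0.18    0.0236]
table z -0.001527218760755955 0.03147738308673285
```

View pics/top0c.png

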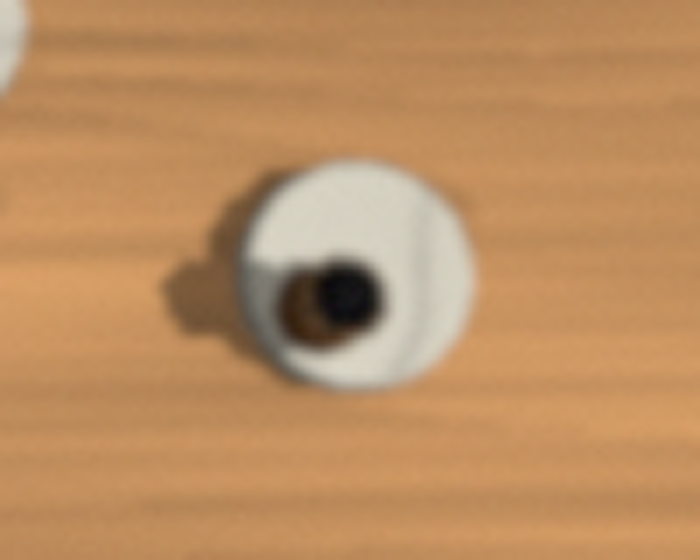

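View pics/scene0c.png

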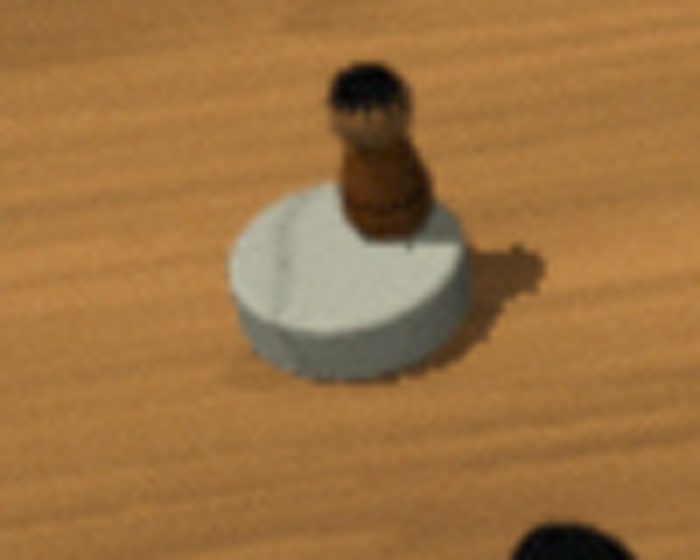

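Disc A (top (370,249), scene (183,208)) is about 0.54 m from the base and carries the doll. B is about 0.63 m away and C about 0.76 m, so A is the stand. Next I'll fit the stand and doll outlines in both views.

```bash
cat > fit.py <<'E'
from h import *
from scipy.optimize import minimize
th=np.linspace(0,2*np.pi,48,endpoint=False);C=np.stack([np.cos(th),np.sin(th)],-1)
def ring(x,y,r,z): return np.c_[x+r*C[:,0],y+r*C[:,1],np.full(48,z)]
ST=[(.038,0),(.038,.025)]
DO=[(.0125,0),(.015,.005),(.015,.012),(.0095,.036)]
HD=[(.0135*np.sqrt(1-t*t),.0465+.0135*t) for t in np.linspace(-.75,1,12)]
S=8
def hullmask(n,rings,x,y,z0,box,tilt=(0,0)):
    u0,v0,w,h=box
    m=np.zeros((h*S,w*S),np.uint8)
    P=np.vstack([ring(x+tilt[0]*z,y+tilt[1]*z,r,z0+z) for r,z in rings])
    q=proj(n,P);q=(q-[u0,v0]+.5)*S-.5
    cv2.fillConvexPoly(m,cv2.convexHull(np.round(q*16).astype(np.int32)),255,shift=4)
    return m
def render(n,p,box,tilt=(0,0)):
    st=hullmask(n,ST,p[0],p[1],0,box)
    d=np.maximum(hullmask(n,DO,p[2],p[3],.025,box,tilt),hullmask(n,HD,p[2],p[3],.025,box,tilt))
    st=np.where(d>0,0,st)
    f=lambda m:cv2.resize(m,(box[2],box[3]),interpolation=cv2.INTER_AREA)/255.
    return f(st),f(d)
def stmask(pic):
    h=pic.astype(float); 
    # stone: low (R-B)/R ; wood about .6
    return (h[...,0]-h[...,2])/np.maximum(h[...,0],30), h.sum(-1)
E
python3 - <<'E'
from fit import *
for n,b in(("top",(335,215,70,65)),("scene",(150,165,70,70))):
    p=np.load(f"pics/{n}0_p.npy");d=np.load(f"pics/{n}0_d.npy");X=cloud(n,d)[...,2]
    u,v,w,h=b;s=(slice(v,v+h),slice(u,u+w))
    r,_=stmask(p[s]);z=X[s]
    print(n,"z noise",np.median(abs(np.diff(z[:8],axis=1))))
    a=np.hstack([cv2.cvtColor(p[s],cv2.COLOR_RGB2GRAY),np.clip(r*255,0,255).astype(np.uint8),np.clip(z*2500+20,0,255).astype(np.uint8)])
    cv2.imwrite(f"pics/seg_{n}.png",cv2.resize(a,None,fx=3.7,fy=3.7,interpolation=0))
a=cv2.imread("pics/seg_top.png");b=cv2.imread("pics/seg_scene.png");w=min(a.shape[1],b.shape[1]);cv2.imwrite("pics/seg.png",np.vstack([a[:,:w],b[:,:w]]))
E
```

```text
top z noise 0.001535278484527225
scene z noise 0.001233391866112099
```

View pics/seg.png

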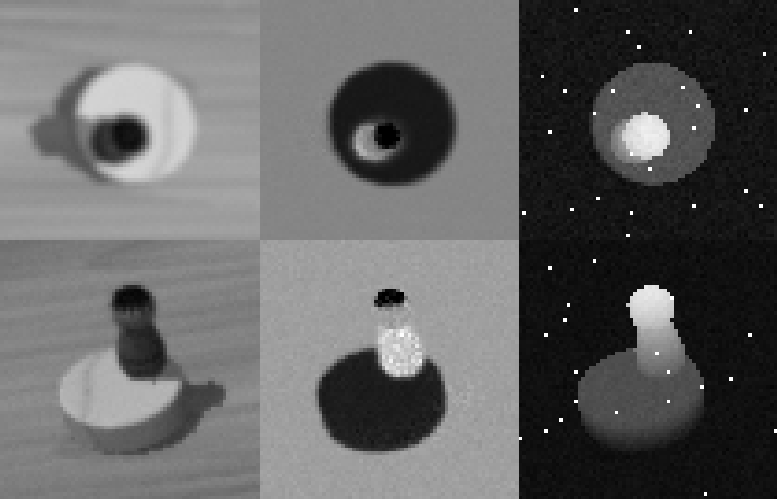

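```bash
cat >> fit.py <<'E'
def labels(n,p,d,b):
    u,v,w,h=b;s=(slice(v,v+h),slice(u,u+w))
    z=cloud(n,cv2.medianBlur(d,3))[s][...,2]
    r,_=stmask(p[s])
    stone=np.clip((.5-r)/.4,0,1)
    obj=np.maximum(stone,(z>.033)*1.)
    obj=np.maximum(obj,((z>.02)&(r>.72)))
    inner=cv2.erode((z>.018).astype(np.uint8),np.ones((3,3)))
    doll=np.maximum((z>.033)*1.,((r>.36)&(inner>0))*1.)
    return obj,doll
def fit(n,p,d,b,p0,tilt=False,mask=None):
    o,dl=labels(n,p,d,b)
    def cost(q):
        st,do=render(n,q[:4]/1000,b,q[4:6] if len(q)>4 else (0,0)); e=(np.maximum(st,0)+do-o)**2+(do-dl)**2
        return (e if mask is None else e*mask).sum()
    x0=np.r_[np.array(p0)*1000,[0,0] if tilt else []]
    sim=np.vstack([x0]+[x0+np.eye(len(x0))[i]*(4 if i<4 else .1) for i in range(len(x0))])
    R=minimize(cost,x0,method="Nelder-Mead",options=dict(initial_simplex=sim,xatol=.02,fatol=.01,maxiter=800))
    return R.x,R.fun,o,dl
E
python3 - <<'E'
from fit import *
for n,b in(("top",(335,215,70,65)),("scene",(150,165,70,70))):
    p=np.load(f"pics/{n}0_p.npy");d=np.load(f"pics/{n}0_d.npy")
    x,f,o,dl=fit(n,p,d,b,(.53,-.068,.52,-.055))
    print(n,x,f,"off",x[2:4]-x[:2],np.hypot(*(x[2:4]-x[:2])))
    st,do=render(n,x[:4]/1000,b)
    k=lambda m:np.clip(m*255,0,255).astype(np.uint8)
    im=np.dstack([k(dl),k(abs(st+do-o)),k(do)]);cv2.imwrite(f"pics/ov_{n}.png",cv2.resize(im,(350,350),interpolation=0))
cv2.imwrite("pics/ov.png",np.hstack([cv2.imread("pics/ov_top.png"),cv2.imread("pics/ov_scene.png")]))
E
```

```text
top [531.4558 -71.2035 519.6353 -57.1973] 18.78122951424086 off [-11.8205  14.0062] 18.327528163128687
scene [530.3901 -69.1812 520.1625 -53.86  ] 70.23750908179224 off [-10.2276  15.3212] 18.421214281753553
```

View pics/ov.png

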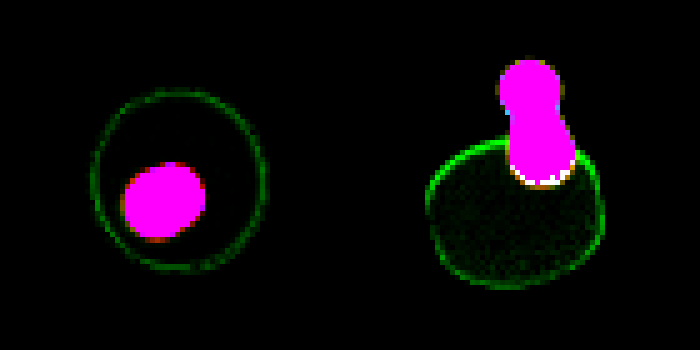

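```bash
cat >> fit.py <<'E'
def fitz(n,p,d,b,p0,free=True,dz0=0.):
    o,dl=labels(n,p,d,b)
    def cost(q):
        global ZO
        z=(q[4] if free else dz0)/1000
        st=hullmask(n,ST,q[0]/1000,q[1]/1000,z,b)
        do=np.maximum(hullmask(n,DO,q[2]/1000,q[3]/1000,.025+z,b),hullmask(n,HD,q[2]/1000,q[3]/1000,.025+z,b))
        f=lambda m:cv2.resize(m,(b[2],b[3]),interpolation=cv2.INTER_AREA)/255.
        return ((f(np.maximum(st,do))-o)**2).sum()+((f(do)-dl)**2).sum()
    x0=np.r_[np.array(p0)*1000,[0] if free else []]
    sim=np.vstack([x0]+[x0+np.eye(len(x0))[i]*4 for i in range(len(x0))])
    R=minimize(cost,x0,method="Nelder-Mead",options=dict(initial_simplex=sim,xatol=.02,fatol=.01,maxiter=800))
    return R.x,R.fun
E
python3 - <<'E'
from fit import *
for n,b in(("top",(335,215,70,65)),("scene",(150,165,70,70))):
    p=np.load(f"pics/{n}0_p.npy");d=np.load(f"pics/{n}0_d.npy")
    for dz in (-4,-2,0,2):
        x,f=fitz(n,p,d,b,(.53,-.068,.52,-.055),False,dz)
        print(n,dz,x,f,"off",x[2:4]-x[:2])
    # depth cloud check: doll pts
    u,v,w,h=b;X=cloud(n,d)[v:v+h,u:u+w].reshape(-1,3)
    s=X[(X[:,2]>.03)&(X[:,2]<.09)&(np.hypot(X[:,0]-.52,X[:,1]+.056)<.03)]
    t=np.array([x[2]/1000,x[3]/1000])
    from scipy.optimize import least_squares
    hd=s[(s[:,2]>.063)]
    R=least_squares(lambda q:np.linalg.norm(hd-q,axis=1)-.0135,[.52,-.056,.0715],loss="soft_l1",f_scale=.002)
    print("head sphere",R.x,len(hd))
    sd=X[(X[:,2]>.018)&(X[:,2]<.03)];print("stand top z",np.median(sd[:,2]))
E
```

```text
top -4 [531.9253 -72.0847 519.9546 -57.9753] 16.81660511735617 off [-11.9707  14.1094]
top -2 [531.6877 -71.6283 519.8336 -57.6171] 17.82169281733931 off [-11.854   14.0112]
top 0 [531.4555 -71.2034 519.6337 -57.1972] 18.781100015818396 off [-11.8218  14.0062]
top 2 [531.2051 -70.8795 519.4465 -56.921 ] 20.05778199578006 off [-11.7586  13.9585]
head sphere [ 0.5191 -0.057   0.073 ] 122
stand top z 0.02516113905251649
scene -4 [525.8878 -69.4438 514.9086 -54.0839] 61.77731600154202 off [-10.9793  15.3599]Traceback (most recent call last):
  File "<stdin>", line 5, in <module>
  File "fit.py", line 56, in fitz
    R=minimize(cost,x0,method="Nelder-Mead",options=dict(initial_simplex=sim,xatol=.02,fatol=.01,maxiter=800))
    res = _minimize_neldermead(fun, x0, args, callback, bounds=bounds,
                               **options)
    fxr = func(xr)
    fx = function(np.copy(x), *(wrapper_args + args))
  File "fit.py", line 51, in cost
    do=np.maximum(hullmask(n,DO,q[2]/1000,q[3]/1000,.025+z,b),hullmask(n,HD,q[2]/1000,q[3]/1000,.025+z,b))
                  ~~~~~~~~^^^^^^^^^^^^^^^^^^^^^^^^^^^^^^^^^^^
  File "fit.py", line 13, in hullmask
    q=proj(n,P);q=(q-[u0,v0]+.5)*S-.5
  File "h.py", line 14, in proj
    c=bot.get_calibration(n);K=c["mtx"];T=c["pose"]
ValueError: time passes only in moves, steps and waits
```

jog_arm:
  motion: [20,0,-19,0,2,0,53,0,-51,0,4,0,90,0,-86,0,6,0,130,0,-125,0,8,0,170,0,-163,0,11,0,210,0,-202,0,14,0,250,0,-240,0,17,0,290,0,-279,0,20,0,330,0,-317,0,23,0,370,0,-356,0,25,0,405,0,-389,0,27,0,435,0,-418,0,27.5,0,455,0,-437,0,27.5,0,464,0,-446,0,27.5,0,464,20,-446,0,27.5,0,464,50,-446,0,27.5,0,464,80,-446,0,27.5,0,464,100,-446,0,27.5,0,464,100,-446,0,27.5,0,464,100,-446,0,27.5,0]
  gripper: 0

```text
time_s: 2.6
position: [0.4969, -0.0258, 0.1128]
tcp_rot: [[0.621, 0.001, 0.783], [-0.783, -0.0, 0.621], [0.0, -1.0, 0.0]]
force: [-0.1, -0.1, -0.1]
opening: 0.008
```

```bash
sed -i 's/^def cloud/_C={}\ndef cal(n):\n    if n not in _C: _C[n]=bot.get_calibration(n)\n    return _C[n]\ndef cloud/; s/c=bot.get_calibration(n);/c=cal(n);/' h.py
cat > look.py <<'E'
import sys
from fit import *
def snap(k,crop=True):
    out={}
    for n,(u,v) in(("top",(370,249)),("scene",(183,200))):
        p,d=bot.capture(n);np.save(f"pics/{n}{k}_p.npy",p);np.save(f"pics/{n}{k}_d.npy",d);out[n]=(p,d)
        c=p[v-50:v+50,u-50:u+50,::-1];cv2.imwrite(f"pics/_{n}.png",cv2.resize(c,(400,400),interpolation=cv2.INTER_CUBIC))
    cv2.imwrite(f"pics/both{k}.png",np.hstack([cv2.imread("pics/_top.png"),cv2.imread("pics/_scene.png")]))
    s=bot.read_state();print("t",s["time_s"],"pos",s["position"],"F",s["force"],"op",s["opening"],"qv",abs(s["qvel"]).max());print(s["tcp_rot"])
    return out
if __name__=="__main__": snap(sys.argv[1])
E
python3 look.py 1
```

```text
t 2.7 pos [ 0.4973 -0.0261  0.1132] F [-0.0862 -0.3243  0.7024] op 0.006276673224667778 qv 0.20649910010628866
[[ 0.6213  0.002   0.7835]
 [-0.7836 -0.0005  0.6213]
 [ 0.0016 -1.      0.0012]]
```

View pics/both1.png

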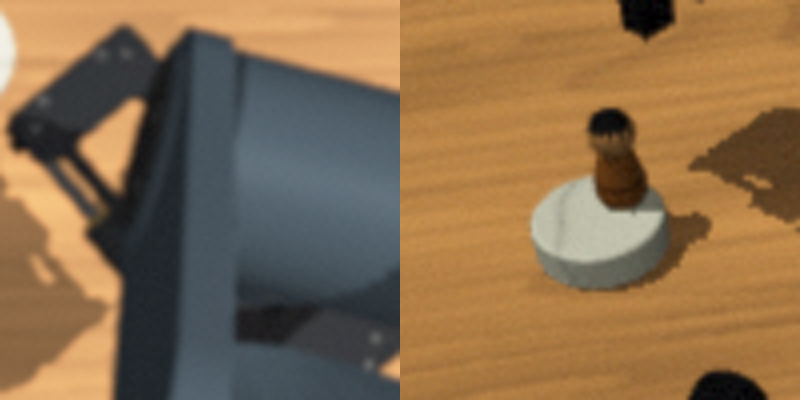

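The scene view shows the closed fingertips (crop (645,20)) behind and above the doll, with the doll still on the stand. The forearm hides it in the top view. Next I'll lower the finger beside the stand.

jog_arm:
  motion: [0,12,0,0,0,0,0,30,0,0,0,0,0,45,0,0,0,0,0,55,0,0,0,0,0,60,0,0,0,0,0,60,0,0,0,0,0,60,0,0,0,0]

```text
time_s: 3.58
position: [0.4969, -0.0262, 0.0526]
tcp_rot: [[0.621, 0.001, 0.784], [-0.784, -0.0, 0.621], [0.001, -1.0, 0.0]]
force: [-0.0, 0.2, 0.7]
opening: 0.005
```

```bash
python3 look.py 2; python3 -c "
import cv2,numpy as np
p=np.load('pics/scene2_p.npy')[130:250,130:280,::-1];cv2.imwrite('pics/s2.png',cv2.resize(p,(750,600),interpolation=cv2.INTER_CUBIC))"
```

```text
t 3.675 pos [ 0.497  -0.0262  0.0527] F [ 0.4659 -0.4294  0.1788] op 0.0010992648954224536 qv 0.14580366723948163
[[ 0.621   0.001   0.7838]
 [-0.7838 -0.0003  0.621 ]
 [ 0.0009 -1.      0.0006]]
```

View pics/s2.png

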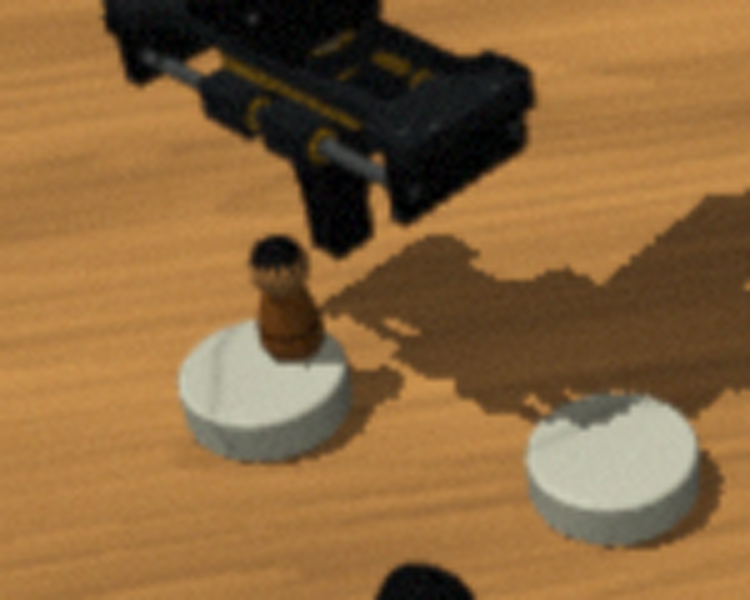

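Run:
```python
from fit import *
c=np.array([.497,-.0262,.0307]);x=np.array([.621,-.784,0]);z=np.array([.784,.621,0])
for a in(-9.5,9.5):
  for b in(-15,15): q=proj("scene",c+x*a/1000+z*b/1000);print(a,b,q,(q-[130,130])*5)
d=np.load("pics/scene2_d.npy");X=cloud("scene",cv2.medianBlur(d,3))
Y=X[155:185,185:210].reshape(-1,3);Y=Y[(Y[:,2]<.07)&(Y[:,2]>.02)&(Y[:,0]<.53)]
r=Y-[.497,-.0262,.0];A=np.c_[r@x,r@z,r[:,2]]*1000
print(len(A),np.percentile(A,[2,25,50,75,98],axis=0))
# per x-face and z-face points
print(A[np.argsort(A[:,2])][:15])
n="scene";b=(150,165,70,70);p=np.load("pics/scene2_p.npy");x_,f=fitz(n,p,d,b,(.53,-.069,.52,-.054),False,0.);print(x_,f)
```

```text
-9.5 -15 [197.8853 184.2407] [339.4267 271.2035]
-9.5 15 [206.8414 189.1893] [384.2069 295.9464]
9.5 -15 [191.9326 188.1775] [309.6631 290.8876]
9.5 15 [200.9113 193.2438] [354.5566 316.219 ]
36 [[-10.9013  -7.2863  60.6954]
 [ -1.9181   0.5736  63.3888]
 [  6.7078   8.6441  66.2014]
 [  9.0402  10.0838  68.1847]
 [ 10.1303  11.1503  69.8269]]
[[  5.9909   6.9904  60.4536]
 [ -8.6514   8.1013  60.799 ]
 [  8.3485  -0.1729  61.3082]
 [  1.3713   8.8355  61.4184]
 [  8.2397   6.2836  61.4788]
 [-11.2417   8.9796  62.5513]
 [  9.6522  -5.112   62.6002]
 [ -1.2002   9.7074  63.158 ]
 [  8.6119   3.7581  63.3562]
 [  4.4219   9.1204  63.3996]
 [ -4.9135   9.1683  63.5431]
 [  9.8655  -7.8532  64.289 ]
 [  9.8235  -1.2745  64.5378]
 [  8.6646   0.8225  64.8434]
 [  1.7199   9.8144  64.9654]]
[529.9652 -69.2003 520.0082 -53.9479] 703.2578017734429
```

The image disagrees with the stated tip height: the visible finger end is at crop (340,255), whereas I expected about (350,310). I'll look at the depth there before going further.

Run:
```python
from fit import *
d=np.load("pics/scene2_d.npy");X=cloud("scene",cv2.medianBlur(d,3))
print((X[150:192:2,186:212:2,2]*1000).round().astype(int))
x=np.array([.621,-.784,0]);z=np.array([.784,.621,0])
s=X[125:190,150:240].reshape(-1,3);r=s-[.497,-.0262,0];a=r@x*1000;b=r@z*1000;h=s[:,2]*1000
for lo in range(40,180,10):
    m=(h>lo)&(h<lo+10)&(abs(a)<60)&(abs(b)<120)
    if m.sum()>3: print(lo,m.sum(),"x",np.percentile(a[m],[3,97]).round(),"z",np.percentile(b[m],[3,97]).round())
```

```text
[[155 156 158 161 165 168 169 173 174 174 174 175 174]
 [156 155 155 156 158 160 164 167 171 173 174 174 174]
 [154 155 155 155 154 153 158 160 165 174 174 175 174]
 [151 153 155 154 152 150 146 145 155 172 174 173 175]
 [145 149 150 149 149 149 142 139 137 170 171 174 174]
 [140 142 146 146 145 148 149 149 129 115 167 169 171]
 [ -1 136 140 141 138 137 146 147 147 148 150 165 166]
 [ -2   2 104 107 111 114 113 111 145 147 149 159 161]
 [ -1  -1  98 100 105 107 106 102  98 142 147 154 157]
 [ -2  -2  92  94  97 101 100  96  93   0   0 149 150]
 [ -3  -1  -1  88  91  95  94  90  86   0  -2 142 144]
 [ -3  -3   3  83  86  90  89  84  79   2  -2 137 139]
 [ -3  -3  -1  76  79  83  82  79  75  72  -1   1 134]
 [ -3  -3  -3  71  73  77  79  73  70  66  -2  -2  -1]
 [ 83  81   0  64  67  72  71  69  64   0  -1  -2  -2]
 [ 82  81  78  -2   0  63  66  61  -1  -2  -2  -1  -1]
 [ 79  78  76  -1  -2  -1   0  -2  -2  -1   0  -1  -1]
 [ 75  75  72  -2  -2  -1  -2  -2  -2  -2   0   0  -1]
 [ 72  70  67  -1  -1  -1  -1  -1  -1   0  -1  -2  -2]
 [ 65  64  59   2  -2  -2  -2  -2  -1  -1  -1  -1   0]
 [ 57  56  54  48  -2  -1  -1  -2  -2  -2  -1  -1  -2]]
50 12 x [27. 45.] z [-3. 10.]
60 62 x [-10.  48.] z [-7. 13.]
70 107 x [-9. 48.] z [-6. 13.]
80 79 x [-9. 43.] z [-7. 12.]
90 47 x [-9. 10.] z [-8. 14.]
100 34 x [-3. 11.] z [-9. 16.]
110 17 x [-10.  12.] z [ 7. 20.]
120 6 x [1. 7.] z [-81.  33.]
130 172 x [-32.  37.] z [-80.  89.]
140 359 x [-28.  37.] z [-79.  88.]
150 418 x [-27.  37.] z [-79.  94.]
160 336 x [-29.  36.] z [-80.  96.]
170 798 x [-30.  35.] z [-84.  95.]
```

Run:
```python
from fit import *
x=np.array([.621,-.784,0]);z=np.array([.784,.621,0])
for k in (1,2):
  for n in("scene","top"):
    d=np.load(f"pics/{n}{k}_d.npy");X=cloud(n,cv2.medianBlur(d,3))
    s=X.reshape(-1,3);r=s-[.497,-.0262,0];a=r@x*1000;b=r@z*1000;h=s[:,2]*1000
    m=(abs(a)<14)&(abs(b)<20)&(h>10); print(k,n,m.sum(),"fingers h pct",np.percentile(h[m],[0,1,3,5,10,50]).round())
    m=(abs(a)<45)&(abs(b)<110)&(abs(b)>35)&(h>30); print("  body",m.sum(),np.percentile(h[m],[0,1,3,5,10,50,90]).round() if m.sum() else 0)
```

```text
1 scene 561 fingers h pct [121. 123. 126. 128. 133. 180.]
  body 3005 [190. 194. 197. 200. 206. 236. 434.]
1 top 741 fingers h pct [459. 460. 461. 462. 463. 466.]
  body 5053 [195. 211. 235. 235. 236. 470. 547.]
2 scene 600 fingers h pct [ 60.  63.  66.  69.  75. 185.]
  body 3494 [128. 134. 138. 142. 148. 332. 415.]
2 top 595 fingers h pct [399. 401. 402. 402. 403. 406.]
  body 3329 [144. 150. 173. 175. 176. 426. 522.]
```

Both frames show the fingertips and the gripper body about 29 mm higher than the reported TCP z implies. Their spacing to each other fits the description. I'll trust the images and lower in checked steps.

jog_arm:
  motion: [0,6,0,0,0,0,0,13,0,0,0,0,0,18,0,0,0,0,0,20,0,0,0,0,0,20,0,0,0,0]

```text
time_s: 4.3
position: [0.4964, -0.0261, 0.032]
tcp_rot: [[0.621, -0.001, 0.784], [-0.784, 0.0, 0.621], [-0.0, -1.0, -0.0]]
force: [0.5, -0.0, -0.0]
opening: 0.001
```

```bash
cat > tip.py <<'E'
import sys
from fit import *
from look import snap
k=sys.argv[1];o=snap(k)
s=bot.read_state();P=s["position"];R=s["tcp_rot"];x=R[:,0];z=R[:,2]
p,d=o["scene"];X=cloud("scene",cv2.medianBlur(d,3))
cc=X.reshape(-1,3);r=cc-[P[0],P[1],0];a=r@x*1000;b=r@z*1000;h=cc[:,2]*1000
m=(a>-16)&(a<13)&(abs(b)<20)&(h>29)&(h<100)
print("finger",m.sum(),"lowest",np.sort(h[m])[:8].round(),"x",np.percentile(a[m],[3,97]).round(1),"z",np.percentile(b[m],[3,97]).round(1))
c=p[140:240,140:265,::-1];cv2.imwrite(f"pics/s{k}.png",cv2.resize(c,(750,600),interpolation=cv2.INTER_CUBIC))
E
python3 tip.py 3
```

```text
t 4.4 pos [ 0.4967 -0.0262  0.0323] F [ 0.0388 -0.433  -0.8363] op 0.0074663551901325426 qv 0.21573071554838588
[[ 0.621   0.0001  0.7838]
 [-0.7838 -0.      0.621 ]
 [ 0.0001 -1.      0.0001]]
finger 206 lowest [40. 41. 41. 42. 42. 43. 43. 43.] x [-10.4  10.7] z [-8.9 16.4]
```

View pics/s3.png

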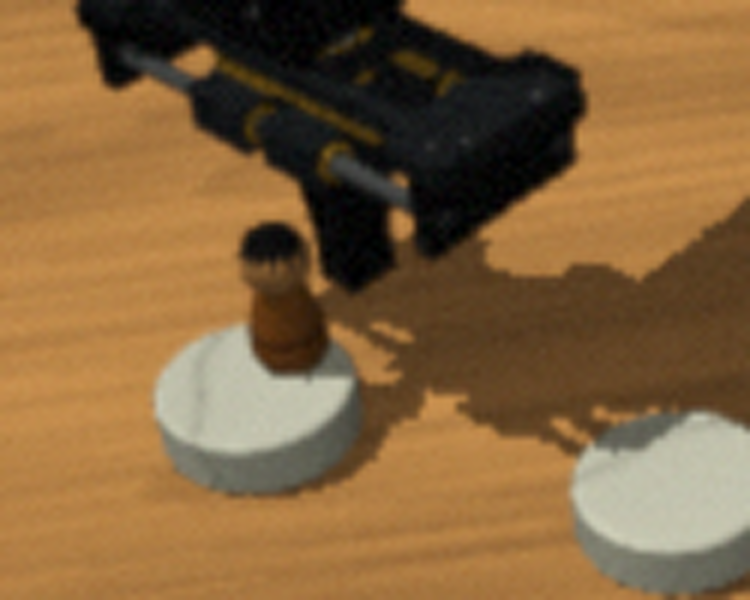

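The fingertip is at about z = 0.040, roughly 16 mm above the stand top, with its corner at crop (350,290). I'll lower it 11 mm, which leaves about 5 mm of clearance.

jog_arm:
  motion: [0,5,0,0,0,0,0,9,0,0,0,0,0,11,0,0,0,0,0,11,0,0,0,0]

```text
time_s: 4.9
position: [0.4964, -0.0261, 0.021]
tcp_rot: [[0.621, -0.001, 0.784], [-0.784, 0.0, 0.621], [-0.0, -1.0, -0.0]]
force: [0.9, -0.7, -1.0]
opening: 0.005
```

```bash
python3 tip.py 4
```

```text
t 5.0 pos [ 0.4966 -0.0262  0.0212] F [-0.1927  0.2107 -1.0053] op 0.004423981347398821 qv 0.157141586775366
[[ 0.621  -0.0001  0.7838]
 [-0.7838 -0.      0.621 ]
 [-0.0001 -1.     -0.0001]]
finger 201 lowest [29. 29. 30. 31. 31. 32. 32. 32.] x [-10.   11.2] z [-9.2 15.6]
```

View pics/s4.png

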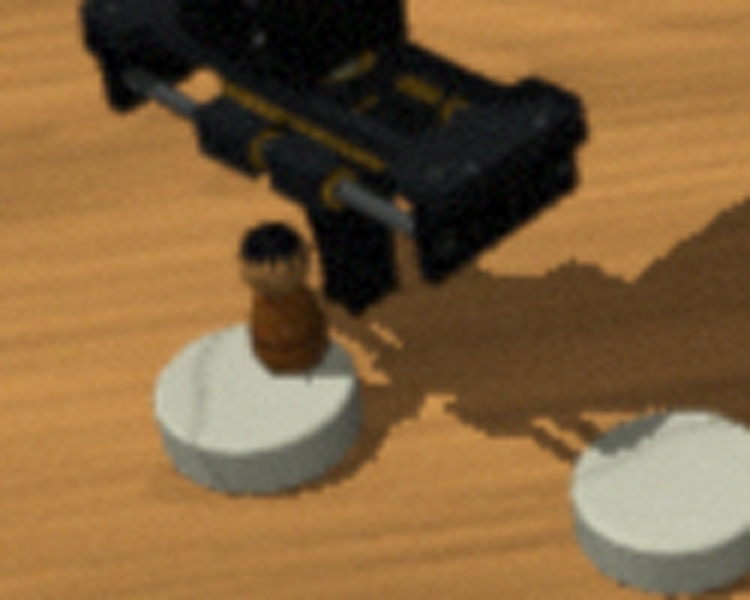

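The tip is about 5 mm above the stand top and about 12 mm behind the doll's belly. I'll advance slowly along tool x to touch it and tap it a few millimetres.

jog_arm:
  motion: [2,0,0,0,0,0,4,0,0,0,0,0,6,0,0,0,0,0,8,0,0,0,0,0,9,0,0,0,0,0,10,0,0,0,0,0,11,0,0,0,0,0,12,0,0,0,0,0,13,0,0,0,0,0,14,0,0,0,0,0,15,0,0,0,0,0,16,0,0,0,0,0,17,0,0,0,0,0,17,0,0,0,0,0]

```text
time_s: 6.75
position: [0.5073, -0.0396, 0.0213]
tcp_rot: [[0.621, 0.0, 0.784], [-0.784, -0.0, 0.621], [0.0, -1.0, 0.0]]
force: [0.4, -0.9, 1.0]
opening: 0.005
```

```bash
cat > meas.py <<'E'
import sys
from fit import *
def meas(n,p,d,b=None,stand=None):
    b=b or {"top":(335,215,70,65),"scene":(140,165,70,70)}[n]
    u,v,w,h=b;s=(slice(v,v+h),slice(u,u+w))
    Xw=cloud(n,cv2.medianBlur(d,3))[s]
    r,br=stmask(p[s]);z=Xw[...,2]
    st=bot.read_state();P=st["position"];R=st["tcp_rot"]
    q=Xw-np.r_[P[:2],0];a=q@R[:,0];c=q@R[:,2]
    robot=((a<.0135)&(a>-.05)&(z>.024)|(z>.092)).astype(np.uint8)
    ok=1-cv2.dilate(robot,np.ones((5,5)))
    o,dl=labels(n,p,d,b)
    def cost(x):
        x=np.r_[stand,x] if stand is not None else x
        a,dd=render(n,x/1000,b); return (((a+dd-o)**2+(dd-dl)**2)*ok).sum()
    x0=np.array([530,-69.5,525,-62]); x0=x0 if stand is None else x0[2:]
    best=None
    for s0 in ([0,0],[-5,6],[5,-6]):
        y=x0.copy();y[-2:]+=s0
        sim=np.vstack([y]+[y+np.eye(len(y))[i]*4 for i in range(len(y))])
        Q=minimize(cost,y,method="Nelder-Mead",options=dict(initial_simplex=sim,xatol=.02,fatol=.01,maxiter=600))
        if best is None or Q.fun<best.fun:best=Q
    x=best.x if stand is None else np.r_[stand,best.x]
    return x,best.fun
if __name__=="__main__":
    k=sys.argv[1]
    for n in sys.argv[2:]:
        x,f=meas(n,np.load(f"pics/{n}{k}_p.npy"),np.load(f"pics/{n}{k}_d.npy"))
        o=x[2:]-x[:2];print(n,x,f"{f:.1f}","off",o,np.hypot(*o))
E
python3 tip.py 5; python3 meas.py 0 scene top; python3 meas.py 5 scene
```

```text
t 6.85 pos [ 0.5073 -0.0396  0.0213] F [-0.3564  0.016   0.2151] op 0.005307772957442615 qv 0.13737024594384253
[[ 0.621   0.0003  0.7838]
 [-0.7838 -0.0001  0.621 ]
 [ 0.0003 -1.      0.0002]]
finger 142 lowest [30. 31. 31. 32. 32. 33. 33. 33.] x [-10.8  11.9] z [ 3.9 16. ]
scene [529.9794 -68.8744 519.6684 -53.652 ] 49.7 off [-10.311   15.2224] 18.38583425002762
top [531.1898 -70.6439 519.2163 -56.7482] 8.8 off [-11.9735  13.8957] 18.34271526874842
scene [529.9471 -68.888  522.6859 -57.4978] 50.4 off [-7.2612 11.3902] 13.507852401706488
```

View pics/s5.png

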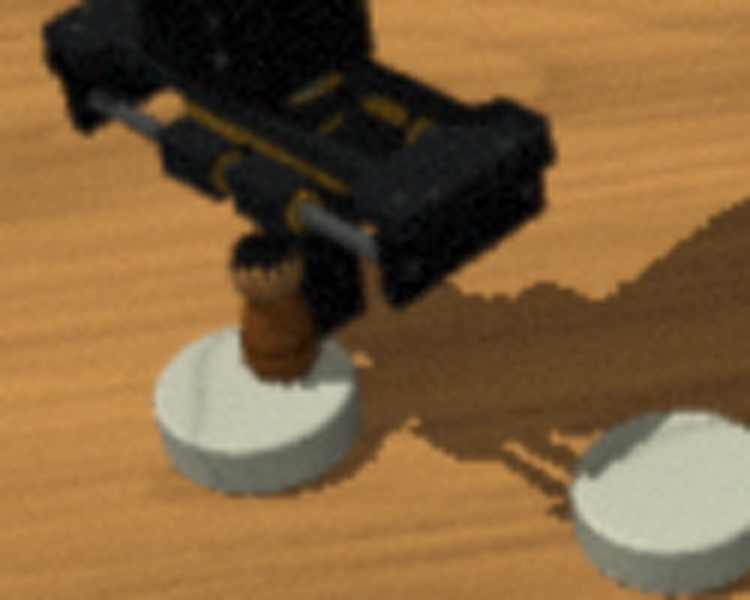

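The doll has slid 4.9 mm towards the centre and is upright, with its foot at crop (280,375). The stand hasn't moved, and 13.4 mm remains along tool x. I'll push another 9 mm.

jog_arm:
  motion: [1,0,0,0,0,0,2,0,0,0,0,0,3,0,0,0,0,0,4,0,0,0,0,0,5,0,0,0,0,0,6,0,0,0,0,0,7,0,0,0,0,0,8,0,0,0,0,0,9,0,0,0,0,0,9,0,0,0,0,0]

```text
time_s: 8.1
position: [0.5129, -0.0467, 0.0213]
tcp_rot: [[0.621, 0.0, 0.784], [-0.784, -0.0, 0.621], [0.0, -1.0, 0.0]]
force: [-0.3, -0.1, -1.1]
opening: 0.011
```

```bash
python3 tip.py 6; python3 meas.py 6 scene
```

```text
t 8.2 pos [ 0.5129 -0.0466  0.0213] F [-0.5455  0.7243 -0.376 ] op 0.008844395579230611 qv 0.06714609865035255
[[ 0.621   0.0002  0.7838]
 [-0.7838 -0.0001  0.621 ]
 [ 0.0002 -1.      0.0001]]
finger 146 lowest [29. 29. 31. 32. 32. 32. 33. 33.] x [-10.6  11.9] z [ 4.1 16.1]
scene [529.6184 -68.8038 528.7085 -64.5016] 42.6 off [-0.9098  4.3022] 4.397335626168505
```

View pics/s6.png

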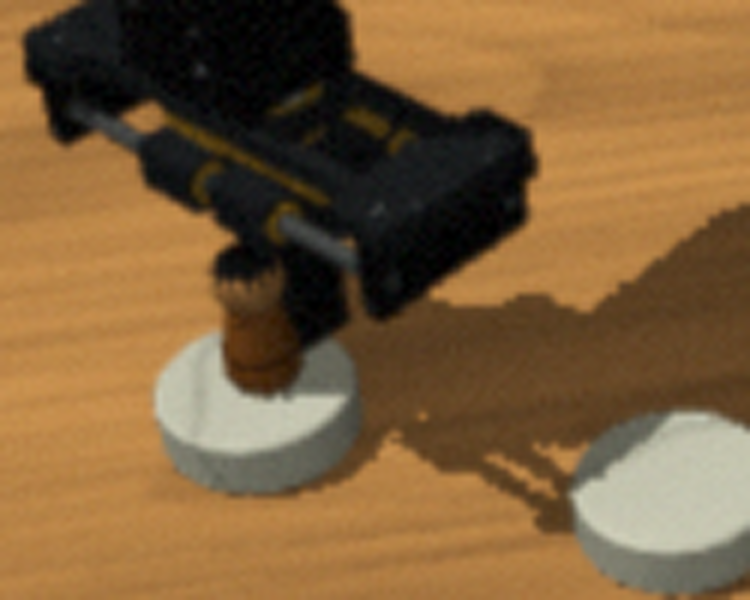

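About 4 mm remains and the doll is upright, foot at crop (262,390). I'll push 4 mm more, then back off slowly and rise clear.

jog_arm:
  motion: [1,0,0,0,0,0,2,0,0,0,0,0,3,0,0,0,0,0,4,0,0,0,0,0,4,0,0,0,0,0,2,0,0,0,0,0,-2,0,0,0,0,0,-8,0,0,0,0,0,-18,0,0,0,0,0,-26,0,0,0,0,0,-30,0,0,0,0,0,-30,-15,0,0,0,0,-35,-40,0,0,0,0,-60,-80,0,0,0,0,-100,-110,0,0,0,0,-140,-110,0,0,0,0,-180,-110,0,0,0,0,-200,-110,0,0,0,0,-200,-110,0,0,0,0]

```text
time_s: 10.58
position: [0.3879, 0.1109, 0.1321]
tcp_rot: [[0.623, 0.001, 0.782], [-0.782, -0.0, 0.623], [0.001, -1.0, 0.001]]
force: [0.0, -0.4, 0.8]
opening: 0.004
```

```bash
python3 look.py 7; python3 meas.py 7 scene top
```

```text
t 10.675 pos [0.39   0.1099 0.1319] F [-0.4628 -0.4036  0.1005] op 0.0011531036648527262 qv 0.7316441960435428
[[ 0.6213  0.0028  0.7836]
 [-0.7836 -0.0003  0.6213]
 [ 0.0019 -1.      0.002 ]]
scene [530.2463 -69.4625 531.8711 -67.9018] 70.4 off [1.6248 1.5607] 2.252931142553282
top [531.4301 -71.1951 531.4754 -71.3582] 15.0 off [ 0.0453 -0.1631] 0.1692498283689803
```

View pics/both7.png

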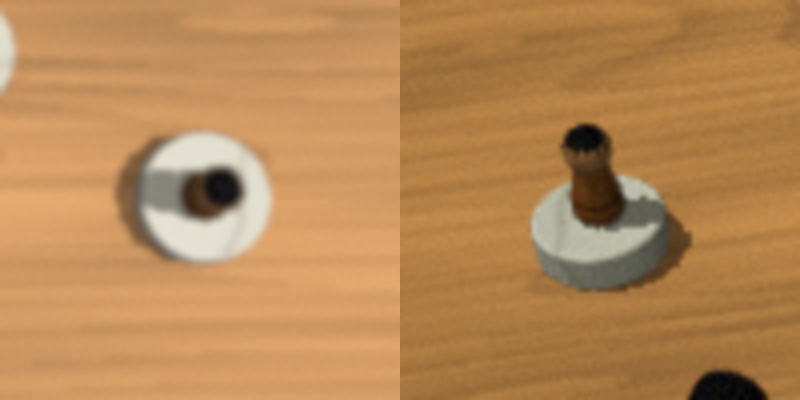

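The top view shows the doll centred on the stand: offset 0.2 mm, with the stand at (0.5314, -0.0712), unchanged. The scene fit gives 2.3 mm, and both are inside 5 mm. I'll do one last check for stillness, tilt and bystanders before handing in.

```bash
python3 look.py 8 && python3 meas.py 8 scene top
python3 - <<'E'
from fit import *
for k in (0,8):
  n="top";d=np.load(f"pics/{n}{k}_d.npy");p=np.load(f"pics/{n}{k}_p.npy");X=cloud(n,cv2.medianBlur(d,3))
  for nm,(u,v) in dict(bell=(450,226),cup=(227,258),torch=(355,158)).items():
    s=X[v-40:v+40,u-40:u+40].reshape(-1,3);c=X[v,u];m=(s[:,2]>.015)&(s[:,2]<.08)&(np.hypot(s[:,0]-c[0],s[:,1]-c[1])<(.085 if nm=="torch" else .05));print(k,nm,s[m].mean(0)[:2])
for k in (0,8):
  n="top";x,f,*_=fit(n,np.load(f"pics/{n}{k}_p.npy"),np.load(f"pics/{n}{k}_d.npy"),(335,215,70,65),(.531,-.071,.531,-.071) if k else (.531,-.071,.5195,-.057),tilt=True);print(k,"tilt fit",x,f)
E
```

```text
t 10.775 pos [0.39   0.1096 0.1316] F [-0.4288 -1.2181 -0.1997] op 0.003128065758943949 qv 0.4110406717079625
[[ 0.6203  0.0019  0.7844]
 [-0.7844 -0.0002  0.6203]
 [ 0.0013 -1.      0.0014]]
scene [530.2488 -69.4587 531.6385 -67.8743] 74.7 off [1.3898 1.5844] 2.1075566307911027
top [531.419  -71.1968 531.2681 -71.3067] 14.7 off [-0.1508 -0.1098] 0.1865858354130697
0 bell [ 0.5782 -0.2545]
0 cup [0.5108 0.2623]
0 torch [ 0.7459 -0.0427]
8 bell [ 0.5781 -0.2546]
8 cup [0.5108 0.2622]
8 torch [ 0.7461 -0.0427]
0 tilt fit [531.4697 -71.2    519.8353 -58.1755  -0.0093   0.031 ] 16.361462211962966
8 tilt fit [531.477  -71.2653 531.4773 -71.7361  -0.0088   0.0209] 13.486552197037497
```

```bash
python3 -c "
from rig import bot
print(bot.hand_in())"
```

```text
the job is handed in; nothing more can be done
None
```

I slid the doll back to the middle of the stand with slow pushes of the closed fingertips against its belly, low down, moving it about 18 mm in three short stages. I then backed the arm clear and handed the job in at about 10.8 s; no verdict is reported.

**Last checks**
- **Doll:** it stands upright and still. The tilt fit gives about 0.02 rad, much as it did before the push.
- **Centring:** the top camera puts the doll 0.2 mm from the stand's centre and the scene camera 2.1 mm. They disagree by about 2 mm, in line with the calibration error, and both are inside the 5 mm limit.
- **Stand and bystanders:** the stand's measured position is unchanged to within about 0.3 mm in the top view. The bell, cup and torch moved less than 0.3 mm, and the robot touches nothing.

**Disagreement in tool height:** the cameras showed the fingertips and gripper body about 29 mm higher than the reported TCP height and the described tool geometry imply. I set the pushing height from the images, about 5 mm above the stand top.

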